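# Check in an engraving ball at the tag reader

### The arm

A 6-joint arm with a two-finger parallel gripper is mounted at the origin on the work surface. World frame = base frame: x ahead of the robot, y to its left, z up, the work surface at z = 0. Lengths are in m, angles in degrees, forces in N, time in s.
With the tool pointing down it reaches from about 0.35 to 0.95 m from the base axis. Payload 17.4 kg.
Tool frame: the origin (TCP) lies at the very end of the fingers, on their centre line; the grasp point (between the pads) lies 19 mm behind it; z points along the fingers, y is the direction in which the jaws open and shut (so a half turn about z gives the same grasp; the last joint's range is limited). The gripper opens to 93 mm and grips with 3 to 60 N. Pads are 15 mm wide; open, the fingers measure 128 mm over their backs; the gripper's body (75 mm by 188 mm) begins 65 mm behind the grasp point.
Start: joints at [-75.275, 6.646, 82.598, -0, 90.757, -2.166], TCP at [0.196, -0.646, 0.198] pointing down, gripper open.
Joint ranges: [-162.19, 162.19], [-47.58, 125.68], [4.15, 143.07], [-65.23, 245.23], [0.69, 171.88], [-170.13, 170.13]. Speed limits (degrees/s): [108.29, 108.29, 127.2, 180, 180, 180].

### API

Orientations are given as a 3x3 rotation matrix whose columns are the frame's x, y, z axes.
In Python, from station import ctrl gives the robot as it stands.
- The arm moves only by the tool move_arm, never from a script. Its argument "steps" is a list that holds one entry, the list of rows, each a list of 5 numbers: the gripper's target within -1 to 1 (fully open at 1, half-way at 0, shut at -1), then the shift along the tool's x, y, z scaled (see below), then the turn about the tool's z scaled (see below). In form: [[[claw, dx, dy, dz, roll], ...]]. A call has 1 to 5 rows; each row shifts and turns the pose as measured when the row begins, along the tool's axes as they then stand; what a row does not reach is not made up. The controller multiplies each number of a shift by 80 mm and each number of a turn by 0.1 rad. A row lasts 1/12 s, in which the tool goes at most 41.7 mm and 7.16 degrees, less where a joint would pass 70% of its speed; a pose out of reach is approached as far as the arm can. A call with a number of a shift or a turn outside -1 to 1 is refused whole. A call with a gripper value outside its range is refused whole. The fingers move at their own pace and stop on an object; "force" is the grip in N (left out, the last holds). Time passes only in rows, so rows that do not move let the fingers close. It gives the time, the measured TCP pose, the force and the opening at its end, in the units of the state.
- ctrl.get_obs(): the state, without advancing time (a new reading comes with each control period).
- ctrl.get_image(name): name is "side" or "top" or "wrist"; returns a dict with "img" (384x512x3 uint8, blue, green, red), "K" (3x3 intrinsics, pixels), "T" (4x4, takes a point from camera to world coordinates). Camera axes: x right, y down, z forward; pixel columns grow to the right and rows downward; lengths in m; the calibration is good to about 2 mm. A picture is of the moment at which its call begins. There is no depth.
- ctrl.hand_in(): hands the job in, once; it reports no verdict.
Trained networks look in the newest picture that a camera, given by its name, has taken for a name from the list of things; names that differ only in an ending like _2 or _b are one class to them, and where a whole thing is asked for, a point or a joint stands for the part that bears it (a point fixed in the world has none). Each returns a list of dicts, best first, with "p" (0 to 1); they miss things now and then, are a little off and sometimes report something else, mostly with a low value. They report only what shows in the picture. A call takes as long as a camera call. They do not tell look-alikes from the thing itself.
- ctrl.search_frame(camera, label): "extent" ([centre column, centre row, width, height] as shares, 0 to 1, of the picture: columns of its width, rows of its height, round what is visible of it).
- ctrl.regions_of(camera, label): "mask" (384x512 bool, what is visible of it) and "extent" ([centre column, centre row, width, height] as shares, 0 to 1, of the picture: columns of its width, rows of its height, round what is visible of it).
- ctrl.spot_point(camera, label): "xy" ([column, row] as shares, 0 to 1, of the picture: columns of its width, rows of its height: a listed point, or the origin of a listed thing).
The state is a dict: "time": time; "q": joint angles; "joint_velocities": joint speeds; "joint_torque": joint torques, N m; "eef_pos": TCP position; "tool_rot": TCP orientation; "wrist_force": force on the tool from outside, world axes, zero at the start; "ft_torque": the same for the moment, N m; "gripper_width": finger opening in m.
Only numpy, scipy, OpenCV 4.12 (cv2) and the standard library are available. Lean on these libraries where they do the work, as an engineer would, in place of code of your own. Each camera call takes 0.05 s, during which the arm holds its last target. There are 200 camera calls.

### The job

Put the orange job pin down through the eye in the tray's ear, fully home, while the tray stands on the desk. Then lift the tray by its handle and carry it, with the ball staying in its pocket and the pin in the eye, to the black tag reader pad, and finish holding it there: still, level, centred over the pad and about 8 cm above it, without the tray ever touching the pad. Do not let go at the end, and leave everything else on the desk where it is.

Things in the scene. Friction and masses are not known exactly. Their poses are not given: they have to be found in the camera images.
- tray_handle (a point): Grip point of the loose tray (0.2 kg; white deck, wooden base), on its middle. x runs along the tray towards the ball, y across, z up. Tray 180 (x) by 100 mm (y), deck top 10 mm above its underside. The handle is an upright wooden fin, 50 mm long (x), 14 mm thick (y), reaching 86 mm above the underside; this point is in the fin, 62 mm above the underside. The loaded tray nearly balances here.
- tray_eye (a point): Centre of the upper mouth of the eye: a plain upright through hole, 14 mm across, in a flat white ear 10 mm thick, 45 mm (x) by 40 mm (y), that sticks out beyond the tray's end opposite the ball, 115 mm from the handle's middle (along the tray's -x), its top 48 mm above the tray's underside. Below the ear is free air down to the desk. Axes as the tray's.
- tray_pocket (a point): Where the ball's centre is when it sits in the middle of its pocket: 58 mm from the handle's middle along the tray's x, 24 mm above the tray's underside. The pocket is a round recess 30 mm across and 4 mm deep in the deck; the ball can shift about 4 mm in it and rolls out over the rim if the tray is tipped some 35 degrees. Axes as the tray's.
- tray: The same tray: origin at the centre of its underside, x along it towards the ball pocket, z up.
- ball_center (a point): Centre of the loose reddish-brown ball, 36 mm across, about 18 g, lying in the tray's pocket.
- pin_orange_mid (a point): Middle of the orange-headed job pin (20 g), which starts upright in one of the rack's three holes. It is 76 mm long: lower half a pale wooden shank 10 mm across with a chamfered tip, upper half an orange round head 20 mm across and 38 mm tall. This point is half-way up, on the axis at the head's underside, so it meets the eye's mouth when the pin is fully home. z points up along the pin.
- pin_orange: The same orange pin: origin at the tip of its shank, z up along the pin towards the head.
- rack_top (a point): Centre of the top face of the fixed dark wooden pin rack, 50 mm (x) by 150 mm (y), 48 mm tall, with three holes 42 mm deep in a row along its y, 50 mm apart, each with a pin whose head rests on the top face (pins lift straight out).
- reader_top (a point): Centre of the top face of the fixed tag reader: black square pad, 110 by 110 mm, 16 mm tall, with a green ring and a white dot in the middle.
- reader: The same reader pad: origin at the centre of its underside.
- pin_blue_mid (a point): Middle of the blue-headed pin, same shape as the orange one, in the rack: leave alone.
- pin_grey_mid (a point): Middle of the grey-headed pin, same shape as the orange one, in the rack: leave alone.
- mouse: Black computer mouse, 100 x 60 x 30 mm, origin under its centre: leave alone.
- medallions: Stack of round plywood medallions, 70 mm across, 12 mm tall, origin under its centre: leave alone.
- guitar: Small wooden guitar ornament on a foot, 183 mm tall, 70 mm wide, origin under its foot: leave alone.
- gauge: Small aluminium focus-gauge cylinder, 36 mm across, 25 mm tall, origin under it: leave alone.
- varnish: Small varnish jar, 56 mm across, 75 mm tall, origin under it: leave alone.
Mind the look-alikes: they are no part of the job. What is meant by the tray is not green or pink, and is the larger of those in its own colour.

How it is judged (in metres and radians):
On the way, in this order (a step that is already met when the one before it is completed fails the run):
1. the orange pin is fully home in the eye while the tray stands on the desk, ball in its pocket (distance between pin_orange_mid and tray_eye below 0.005 m and angle between the z axis of pin_orange and the z axis of tray, either way round below 0.15 rad and distance between ball_center and tray_pocket below 0.01 m and height (world z) of tray below 0.006 m and angle between tray's own z axis and vertical below 0.06 rad), for 0.2 s.
2. the tray is lifted clear by the gripper, pin in the eye and ball in the pocket (distance between pin_orange_mid and tray_eye below 0.005 m and angle between the z axis of pin_orange and the z axis of tray, either way round below 0.15 rad and distance between ball_center and tray_pocket below 0.01 m and height (world z) of tray above 0.03 m and contact force between the fingers and tray above 1 N), for 0.2 s.
At the end, for the whole second after the job is handed in: Gripper holds the tray still (under 20 mm/s), off the pad, level within 7 deg, its middle within 30 mm of the reader's centre, underside 55-105 mm above the reader's top; ball within 10 mm of its seat; orange pin home in the eye (head's underside within 5 mm of the mouth, aligned within 8 deg) (distance between pin_orange_mid and tray_eye below 0.005 m and angle between the z axis of pin_orange and the z axis of tray, either way round below 0.15 rad and distance between ball_center and tray_pocket below 0.01 m and horizontal distance between tray_handle and reader_top below 0.03 m and z of tray in the frame of reader_top between 0.055 and 0.105 m and angle between tray's own z axis and vertical below 0.12 rad and linear speed of tray below 0.02 m/s and contact force between the fingers and tray above 1 N and contact force between tray and reader below 0.1 N); the arm keeps its last pose, push and grip.
It fails at once if the ball leaves its pocket (not (distance between ball_center and tray_pocket below 0.01 m)).
It fails at once if the tray touches the reader pad (contact force between tray and reader above 1 N).
It fails at once if another thing on the desk is moved more than 30 mm (another pin more than 20 mm) (distance of any of pin_blue_mid, pin_grey_mid from where it was at the start of the episode above 0.02 m or distance of any of mouse, medallions, guitar, gauge, varnish from where it was at the start of the episode above 0.03 m).
It also fails if it takes over 64 s, if anything falls off the work surface, if the arm or the gripper's body presses on something with over 40 N, if the wrist force passes 120 N, or if a joint passes its speed limit or range.

## Working session

There is one attempt and no reset: what is moved stays moved. The work goes in short steps, Python scripts to look and compute and a tool call to move; the robot and the scene stay as the last step left them, time stands still between calls to the robot, and variables do not carry over. Pictures are saved under pics/ and viewed, about 8 in all and at most 12, crops included, and the job is handed in when it is done.

Besides the shell and the picture viewer there is one more tool, called after "Call:" as name(argument=value, ...), one argument or row to a line, values as JSON. move_arm: Moves the arm, as the interface text tells. Shifts and turns lie within -1 to 1; 1 stands for 80 mm of shift or 0.1 rad of turn. Its arguments: {"type":"object","properties":{"steps":{"type":"array","items":{"type":"array","items":{"type":"array","items":{"type":"number"}}}},"force":{"type":"number"}},"required":["steps"]}

```bash
mkdir -p pics; ls
cat > h.py <<'E'
import numpy as np, cv2
from station import ctrl
def grab(n):
    d=ctrl.get_image(n); return d['img'],np.array(d['K']),np.array(d['T'])
def ray(K,T,u,v):
    d=T[:3,:3]@np.linalg.inv(K)@[u,v,1]; return T[:3,3],d/np.linalg.norm(d)
def onz(K,T,u,v,z):
    o,d=ray(K,T,u,v); return o+d*(z-o[2])/d[2]
def proj(K,T,p):
    c=np.linalg.inv(T)@np.append(p,1); q=K@c[:3]; return q[:2]/q[2]
def tri(a,b):
    (o1,d1),(o2,d2)=a,b
    A=np.stack([d1,-d2],1); s=np.linalg.lstsq(A,o2-o1,rcond=None)[0]
    p,q=o1+d1*s[0],o2+d2*s[1]; return (p+q)/2,np.linalg.norm(p-q)
E
python3 - <<'E'
from h import *
ims=[]
C={}
for n in ['top','side']:
    im,K,T=grab(n); C[n]=(K,T); cv2.imwrite(f'pics/{n}0.png',im); ims.append(im)
    print(n,K.round(1).tolist(),T.round(3).tolist())
    for l in ['tray_handle','tray_eye','tray_pocket','ball_center','pin_orange_mid','rack_top','reader_top','pin_blue_mid','pin_grey_mid','mouse','medallions','guitar','gauge','varnish']:
        print(l,[(round(r['p'],2),(np.array(r['xy'])*[512,384]).round(1).tolist()) for r in ctrl.spot_point(n,l)[:4]])
cv2.imwrite('pics/a.png',cv2.resize(ims[0],(800,600)));cv2.imwrite('pics/b.png',cv2.resize(ims[1],(800,600)))
E
```

```text
pics
top [[492.1, 0.0, 254.6], [0.0, 492.1, 188.6], [0.0, 0.0, 1.0]] [[0.01, -0.99, 0.137, 0.308], [-1.0, -0.012, -0.014, 0.042], [0.016, -0.137, -0.99, 1.509], [0.0, 0.0, 0.0, 1.0]]
tray_handle [(0.98, [101.1, 156.9]), (0.94, [167.9, 186.8]), (0.85, [104.6, 275.0]), (0.85, [219.7, 254.0])]
tray_eye [(0.92, [245.5, 234.8]), (0.85, [161.4, 225.1]), (0.74, [105.8, 235.0]), (0.59, [119.4, 172.2])]
tray_pocket [(0.95, [113.5, 293.7]), (0.41, [254.4, 176.7])]
ball_center []
pin_orange_mid [(0.53, [160.1, 225.1]), (0.36, [271.0, 178.8])]
rack_top [(0.64, [256.0, 174.2])]
reader_top [(0.75, [348.0, 196.2]), (0.67, [256.4, 176.5])]
pin_blue_mid [(0.54, [255.1, 177.1]), (0.38, [169.8, 165.8])]
pin_grey_mid [(0.44, [238.8, 168.0])]
mouse [(0.9, [318.1, 114.6])]
medallions [(0.73, [204.0, 113.1])]
guitar [(0.71, [155.7, 121.4])]
gauge [(0.7, [312.5, 214.2])]
varnish [(0.65, [391.7, 141.1])]
side [[349.6, 0.0, 258.4], [0.0, 349.6, 184.4], [0.0, 0.0, 1.0]] [[-0.928, -0.224, 0.299, 0.205], [-0.373, 0.523, -0.766, 0.78], [0.015, -0.822, -0.569, 0.594], [0.0, 0.0, 0.0, 1.0]]
tray_handle [(0.8, [315.0, 216.5]), (0.79, [117.3, 294.9]), (0.79, [306.1, 336.3]), (0.63, [207.3, 233.6])]
tray_eye [(0.89, [300.2, 199.5]), (0.68, [252.7, 261.2]), (0.64, [162.0, 277.1]), (0.6, [238.5, 329.0])]
tray_pocket [(0.94, [96.1, 321.2]), (0.94, [315.9, 235.0]), (0.78, [335.8, 362.0]), (0.66, [192.4, 235.2])]
ball_center [(0.65, [289.8, 149.5]), (0.57, [190.8, 235.0])]
pin_orange_mid [(0.55, [255.8, 168.4])]
rack_top [(0.6, [243.6, 175.2]), (0.42, [242.4, 173.1]), (0.32, [150.7, 203.1])]
reader_top [(0.85, [290.1, 141.2])]
pin_blue_mid [(0.65, [241.1, 174.5])]
pin_grey_mid [(0.64, [211.4, 148.5]), (0.53, [231.8, 181.7])]
mouse [(0.81, [211.8, 148.5]), (0.68, [227.9, 179.6])]
medallions [(0.94, [150.6, 202.5])]
guitar [(0.57, [124.0, 244.5])]
gauge [(0.7, [301.8, 167.1])]
varnish [(0.85, [257.5, 128.7])]
```

View pics/a.png

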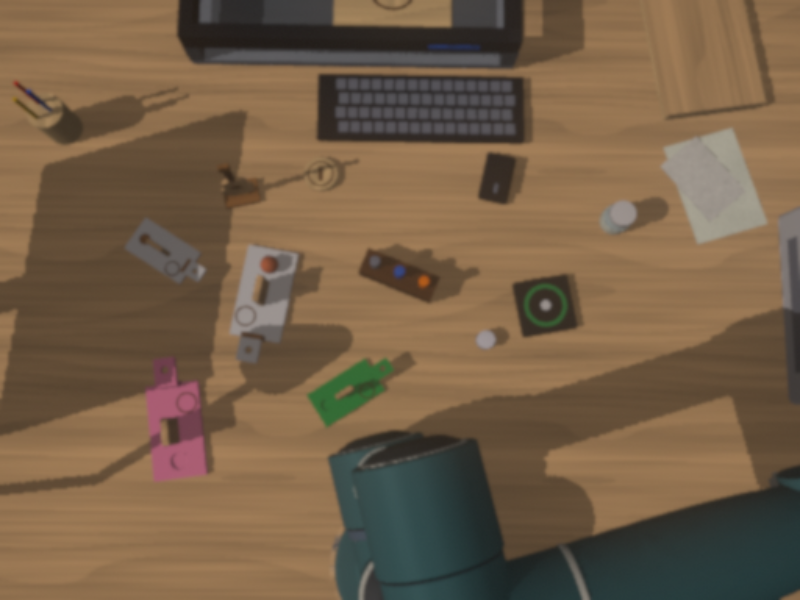

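View pics/b.png

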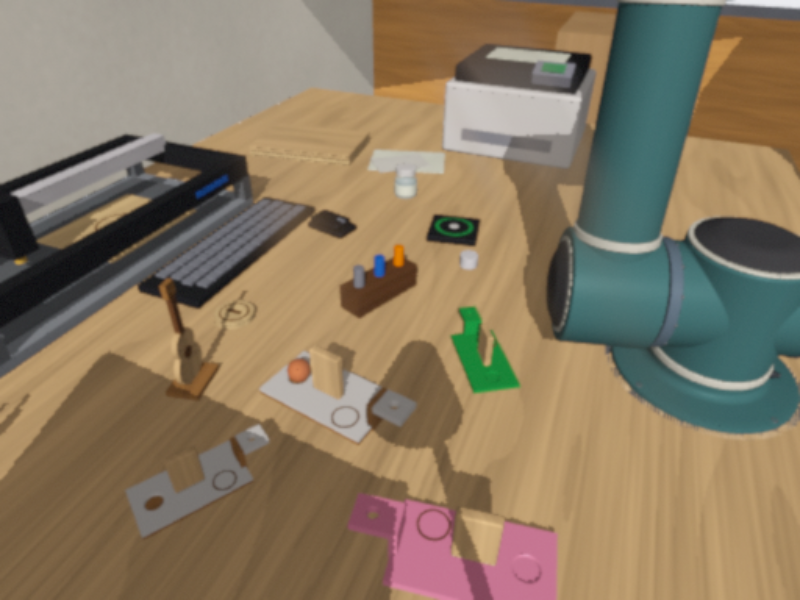

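The pictures show two white trays. One is at top (265,295) of 800 px, with the ball, and is larger. The other is a smaller grey-white one at (165,250), in shade and without a ball. The first fits the description. The green tray at (350,390) and the pink one at (178,430) are ruled out. The orange pin is at the rack's right end, top (424,281). The reader is at (546,305).

Run:
```python
from h import *
C={}
for n in ['top','side']:
    im,K,T=grab(n); C[n]=(K,T)
    hsv=cv2.cvtColor(im,cv2.COLOR_BGR2HSV)
    if n=='top':
        crop=im[120:245,60:295]; cv2.imwrite('pics/c.png',cv2.resize(crop,None,fx=3.4,fy=3.4,interpolation=cv2.INTER_CUBIC))
    m=cv2.inRange(hsv,(5,190,150),(16,255,255))
    k,_,st,ce=cv2.connectedComponentsWithStats(m)
    print(n,[(st[i].tolist(),ce[i].round(1).tolist()) for i in range(1,k) if st[i,4]>6])
top,side=C['top'],C['side']
print('handle z.062',onz(*top,167.9,186.8,.062),'eye',onz(*top,161.4,225.1,.048),onz(*top,158.7,224,.048))
print('ball',onz(*top,172,169.5,.024),'reader',onz(*top,348,196.2,.016))
print('handle side',onz(*side,207.3,233.6,.062),'eye side',onz(*side,252.7,261.2,.048),'reader',onz(*side,290.1,141.2,.016))
print('orange top of head z.086',onz(*top,271.4,179.8,.086),onz(*side,254.7,163.8,.067))
for a,b in [((167.9,186.8),(207.3,233.6)),((161.4,225.1),(252.7,261.2)),((348,196.2),(290.1,141.2))]:
    print(tri(ray(*top,*a),ray(*side,*b)))
```

```text
top [([268, 177, 6, 6, 25], [270.6, 179.4])]
side [([252, 157, 7, 14, 26], [254.0, 165.3])]
handle z.062 [0.51078928 0.27807809 0.062     ] eye [0.39810665 0.29566163 0.048     ] [0.40127235 0.3037447  0.048     ]
ball [0.56963785 0.27359751 0.024     ] reader [ 0.49476168 -0.26610629  0.016     ]
handle side [0.51709927 0.28602079 0.062     ] eye side [0.39778519 0.31039699 0.048     ] reader [ 0.50562309 -0.29252798  0.016     ]
orange top of head z.086 [ 0.53176172 -0.02743296  0.086     ] [ 0.53077477 -0.02265836  0.067     ]
(array([0.51553876, 0.28062367, 0.05710911]), np.float64(0.008687827910894803))
(array([0.40070103, 0.29852115, 0.03457479]), np.float64(0.0036646534890868204))
(array([ 0.49485856, -0.2622382 ,  0.03243962]), np.float64(0.004399903137029033))
```

View pics/c.png

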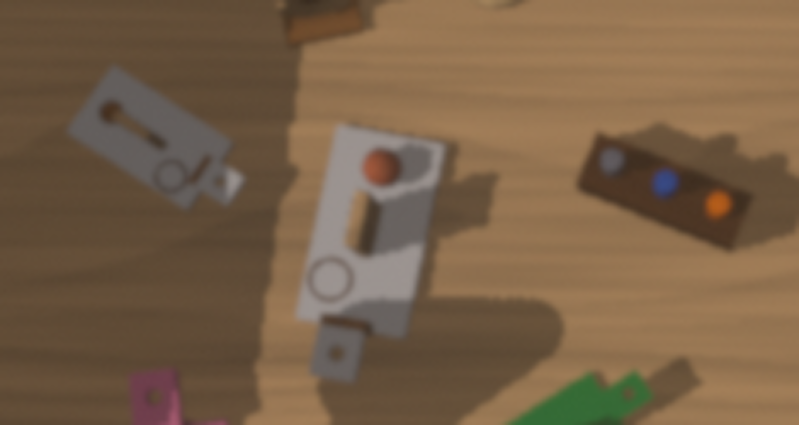

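Confirmed: the tray with the ball at crop (380,165) and the eye at (336,353) is the meant one. The rack row runs grey–blue–orange at (611,160), (665,183) and (719,204). Next I plan the move to above the orange pin, with the jaws across the rack row.

```bash
cat >> h.py <<'E'
def yaw(R): return np.degrees(np.arctan2(R[1,1],R[0,1]))
def plan(tgt,yw,claw=1,step=.5,n=99):
    o=ctrl.get_obs(); p=np.array(o['eef_pos']);R=np.array(o['tool_rot'])
    print('t',round(o['time'],2),'p',p.round(4),'yaw',round(yaw(R),2),'z',R[:,2].round(3),'w',round(o['gripper_width'],4),'q',np.round(o['q'],1),'F',np.round(o['wrist_force'],1))
    if tgt is None: return
    d=((yw-yaw(R)+90)%180)-90   # jaw turn wanted (world ccw); tool z down -> roll = -d
    roll=-np.radians(d); L=np.linalg.norm(np.array(tgt)-p)
    N=max(int(np.ceil(L/(.08*step))),int(np.ceil(abs(roll)/.1)),1); rows=[]
    for i in range(N):
        a=R.T@((np.array(tgt)-p)/(N-i)); p=p+R@a
        rows.append([claw]+(a/.08).round(3).tolist()+[round(roll/N/.1,3)])
        c,s=np.cos(roll/N),np.sin(roll/N); R=R@np.array([[c,-s,0],[s,c,0],[0,0,1]])
    for i in range(0,min(N,n),5): print([rows[i:i+5]])
E
python3 - <<'E'
from h import *
plan([.531,-.026,.2],-22)
E
```

```text
t 1.6 p [ 0.1961 -0.6459  0.1979] yaw -73.11 z [-0.  0. -1.] w 0.093 q [-75.3   6.6  82.6  -0.   90.8  -2.2] F [-0.1  0.2 -0.1]
[[[1, 0.348, -0.344, -0.001, np.float64(-0.496)], [1, 0.364, -0.327, -0.001, np.float64(-0.496)], [1, 0.38, -0.308, -0.001, np.float64(-0.496)], [1, 0.395, -0.289, -0.001, np.float64(-0.496)], [1, 0.409, -0.269, -0.001, np.float64(-0.496)]]]
[[[1, 0.421, -0.249, -0.001, np.float64(-0.496)], [1, 0.433, -0.227, -0.001, np.float64(-0.496)], [1, 0.444, -0.206, -0.001, np.float64(-0.496)], [1, 0.454, -0.183, -0.001, np.float64(-0.496)], [1, 0.462, -0.161, -0.001, np.float64(-0.496)]]]
[[[1, 0.47, -0.138, -0.001, np.float64(-0.496)], [1, 0.476, -0.114, -0.001, np.float64(-0.496)], [1, 0.481, -0.09, -0.001, np.float64(-0.496)], [1, 0.485, -0.067, -0.001, np.float64(-0.496)], [1, 0.487, -0.042, -0.001, np.float64(-0.496)]]]
[[[1, 0.489, -0.018, -0.001, np.float64(-0.496)], [1, 0.489, 0.006, -0.001, np.float64(-0.496)], [1, 0.488, 0.03, -0.001, np.float64(-0.496)]]]
```

Call:
move_arm(
  steps=[
    [[1, 0.35, -0.34, 0, -0.5], [1, 0.36, -0.33, 0, -0.5], [1, 0.38, -0.31, 0, -0.5], [1, 0.4, -0.29, 0, -0.5], [1, 0.41, -0.27, 0, -0.5]],
  ],
)

```text
time: 2.02
eef_pos: [0.288, -0.4716, 0.195]
tool_rot: [[0.855, 0.519, -0.002], [0.519, -0.855, 0.002], [-0.0, -0.003, -1.0]]
wrist_force: [1.1, 0.1, 0.9]
gripper_width: 0.0929
```

Call:
move_arm(
  steps=[
    [[1, 0.42, -0.25, 0, -0.5], [1, 0.43, -0.23, 0, -0.5], [1, 0.44, -0.21, 0, -0.5], [1, 0.45, -0.18, 0, -0.5], [1, 0.46, -0.16, 0, -0.5]],
  ],
)

```text
time: 2.43
eef_pos: [0.3804, -0.2902, 0.1957]
tool_rot: [[0.692, 0.722, 0.0], [0.722, -0.692, 0.001], [0.001, -0.0, -1.0]]
wrist_force: [0.8, -0.1, -0.2]
gripper_width: 0.0931
```

Run:
```python
from h import *
plan([.531,-.026,.2],-22)
```

```text
t 2.43 p [ 0.3804 -0.2902  0.1957] yaw -43.78 z [ 0.     0.001 -1.   ] w 0.0931 q [-40.4 -18.4 106.    0.   92.5   3.4] F [ 0.8 -0.1 -0.2]
[[[1, 0.461, -0.116, -0.006, np.float64(-0.475)], [1, 0.466, -0.094, -0.006, np.float64(-0.475)], [1, 0.47, -0.071, -0.006, np.float64(-0.475)], [1, 0.473, -0.049, -0.006, np.float64(-0.475)], [1, 0.474, -0.027, -0.006, np.float64(-0.475)]]]
[[[1, 0.475, -0.004, -0.006, np.float64(-0.475)], [1, 0.475, 0.019, -0.006, np.float64(-0.475)], [1, 0.473, 0.041, -0.006, np.float64(-0.475)]]]
```

Call:
move_arm(
  steps=[
    [[1, 0.46, -0.12, 0, -0.48], [1, 0.47, -0.09, 0, -0.48], [1, 0.47, -0.07, 0, -0.48], [1, 0.47, -0.05, 0, -0.48], [1, 0.47, -0.03, 0, -0.48]],
  ],
)

```text
time: 2.85
eef_pos: [0.4754, -0.1151, 0.1977]
tool_rot: [[0.49, 0.872, 0.004], [0.872, -0.49, -0.001], [0.001, 0.004, -1.0]]
wrist_force: [0.3, -0.0, 0.2]
gripper_width: 0.0932
```

Call:
move_arm(
  steps=[
    [[1, 0.49, 0, 0, -0.48], [1, 0.48, 0.02, 0, -0.48], [1, 0.48, 0.04, 0, -0.48], [1, 0, 0, 0, 0]],
  ],
)

```text
time: 3.18
eef_pos: [0.5348, -0.0022, 0.1986]
tool_rot: [[0.346, 0.938, 0.007], [0.938, -0.346, -0.001], [0.002, 0.007, -1.0]]
wrist_force: [0.5, -0.3, 0.2]
gripper_width: 0.0932
```

Run:
```python
from h import *
plan(None,0)
C={}
for n in ['wrist','top','side']:
    im,K,T=grab(n); C[n]=(K,T); cv2.imwrite(f'pics/{n}1.png',im)
    if n=='wrist': print(K.round(1).tolist(),T.round(3).tolist())
    hsv=cv2.cvtColor(im,cv2.COLOR_BGR2HSV)
    m=cv2.inRange(hsv,(5,190,100),(16,255,255))
    k,_,st,ce=cv2.connectedComponentsWithStats(m)
    print(n,[(st[i].tolist(),ce[i].round(1).tolist(),onz(K,T,*ce[i],.086).round(4).tolist()) for i in range(1,k) if st[i,4]>20])
    for l in ['pin_orange_mid','pin_blue_mid','pin_grey_mid','reader_top','tray_eye','tray_handle']: print(l,[(round(r['p'],2),(np.array(r['xy'])*[512,384]).round(1).tolist()) for r in ctrl.spot_point(n,l)[:3]])
```

```text
t 3.18 p [ 0.5348 -0.0022  0.1986] yaw -20.24 z [ 0.007 -0.001 -1.   ] w 0.0932 q [ -3.  -11.3 100.   -0.   91.   17.3] F [ 0.5 -0.3  0.2]
[[326.1, 0.0, 261.7], [0.0, 326.1, 190.4], [0.0, 0.0, 1.0]] [[0.938, -0.335, -0.083, 0.558], [-0.345, -0.906, -0.245, 0.064], [0.006, 0.259, -0.966, 0.386], [0.0, 0.0, 0.0, 1.0]]
wrist [([257, 185, 22, 30, 169], [268.5, 197.1], [0.5355, -0.0204, 0.086])]
pin_orange_mid [(0.88, [266.8, 192.2])]
pin_blue_mid [(0.57, [265.2, 147.0])]
pin_grey_mid []
reader_top [(0.77, [306.3, 355.3])]
tray_eye [(0.58, [99.9, 178.1])]
tray_handle [(0.96, [26.1, 130.3])]
top []
pin_orange_mid []
pin_blue_mid []
pin_grey_mid [(0.48, [393.7, 140.7])]
reader_top [(0.96, [347.3, 198.7])]
tray_eye [(0.96, [105.3, 235.5]), (0.79, [245.4, 231.3]), (0.74, [123.2, 174.9])]
tray_handle [(0.82, [103.7, 275.4]), (0.81, [218.4, 254.1]), (0.64, [103.8, 157.4])]
side [([251, 157, 8, 15, 37], [254.2, 166.1], [0.5155, 0.0181, 0.086])]
pin_orange_mid [(0.39, [256.5, 166.2])]
pin_blue_mid [(0.66, [240.5, 176.0]), (0.57, [240.5, 174.5])]
pin_grey_mid [(0.54, [231.1, 182.8])]
reader_top [(0.64, [292.6, 143.3]), (0.56, [149.2, 201.3])]
tray_eye [(0.93, [163.8, 277.2]), (0.91, [250.1, 257.9]), (0.68, [301.0, 197.4])]
tray_handle [(0.97, [311.3, 218.0]), (0.94, [209.5, 232.0]), (0.88, [117.7, 299.0])]
```

View pics/wrist1.png

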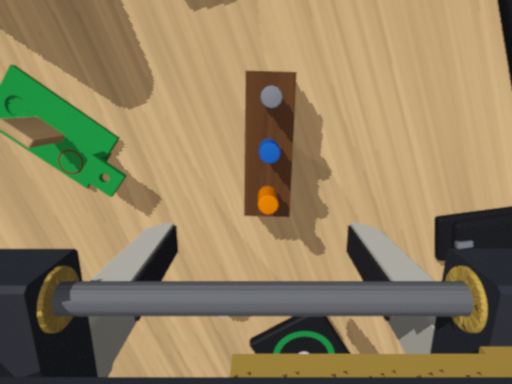

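The wrist picture shows the rack with grey (271,97), blue (269,152) and orange (268,200). The jaws are already square to the row. The lower part of the orange blob is its top face.

Run:
```python
from h import *
im,K,T=grab('wrist')
print(onz(K,T,268.5,204.5,.086),onz(K,T,268.5,197.5+2.5,.067),onz(K,T,266.8,192.2,.048))
p=onz(K,T,268.5,204.5,.086)
plan([p[0],p[1],.12],-21.5)
```

```text
[ 0.53107055 -0.03248757  0.086     ] [ 0.53113606 -0.03377977  0.067     ] [ 0.53095733 -0.03045725  0.048     ]
t 4.28 p [ 0.5331 -0.0071  0.1989] yaw -20.65 z [ 0.007 -0.002 -1.   ] w 0.0931 q [-3.500e+00 -1.150e+01  1.001e+02 -1.000e-01  9.100e+01  1.720e+01] F [1.2 0.2 0.4]
[[[1, -0.102, 0.027, 0.329, np.float64(0.05)], [1, -0.102, 0.028, 0.329, np.float64(0.05)], [1, -0.102, 0.028, 0.329, np.float64(0.05)]]]
```

```bash
cat >> h.py <<'E'
def orange(n='wrist',lo=(5,190,100),hi=(16,255,255)):
    im,K,T=grab(n); m=cv2.inRange(cv2.cvtColor(im,cv2.COLOR_BGR2HSV),lo,hi)
    k,_,st,ce=cv2.connectedComponentsWithStats(m); i=1+np.argmax(st[1:,4])
    return im,K,T,st[i],ce[i],m
E
python3 - <<'E'
from h import *
im,K,T,st,ce,m=orange()
print(st,ce)
x,y,w,h,_=st
a=onz(K,T,x+w/2-.5,y+h-.5-w/2,.086); print(a, (np.array(ctrl.spot_point('wrist','pin_orange_mid')[0]['xy'])*[512,384]))
s=ctrl.spot_point('wrist','pin_orange_mid')[0]['xy']; print(onz(K,T,s[0]*512,s[1]*384,.048))
plan([a[0],a[1],.12],-21.5)
E
```

```text
[257 180  22  30 170] [268.56470588 191.82941176]
[ 0.53226803 -0.02648343  0.086     ] [266.5984 184.5888]
[ 0.53369689 -0.02246511  0.048     ]
t 4.43 p [ 0.5331 -0.0071  0.1989] yaw -20.64 z [ 0.007 -0.002 -1.   ] w 0.0931 q [-3.500e+00 -1.150e+01  1.001e+02 -1.000e-01  9.100e+01  1.720e+01] F [-0.2  0.9 -0.2]
[[[1, -0.077, 0.023, 0.329, np.float64(0.05)], [1, -0.077, 0.023, 0.329, np.float64(0.05)], [1, -0.077, 0.024, 0.329, np.float64(0.05)]]]
```

Call:
move_arm(
  steps=[
    [[1, -0.08, 0.025, 0.33, 0.05], [1, -0.08, 0.025, 0.33, 0.05], [1, -0.08, 0.025, 0.33, 0.05], [1, 0, 0, 0, 0], [1, 0, 0, 0, 0]],
  ],
)

```text
time: 4.85
eef_pos: [0.5333, -0.0277, 0.1194]
tool_rot: [[0.366, 0.93, 0.011], [0.93, -0.366, -0.002], [0.002, 0.011, -1.0]]
wrist_force: [0.1, 0.3, 0.6]
gripper_width: 0.0927
```

Run:
```python
from h import *
im,K,T,st,ce,m=orange('wrist',(4,150,60),(18,255,255))
cv2.imwrite('pics/w2.png',im)
print(st,ce)
x,y,w,h,_=st
a=onz(K,T,x+w/2-.5,y+h-.5-w/2,.086); print(a)
plan([a[0],a[1],.053],-21.5)
```

```text
[ 227   26   67  194 9332] [259.09022718 124.6542006 ]
[ 0.53748631 -0.01395038  0.086     ]
t 4.9 p [ 0.5331 -0.0276  0.1192] yaw -21.49 z [ 0.01  -0.002 -1.   ] w 0.0925 q [-5.70e+00 -9.70e+00  1.06e+02 -1.00e-01  8.32e+01  1.58e+01] F [-0.3  0.7 -1.1]
[[[1, 0.088, -0.01, 0.414, np.float64(0.001)], [1, 0.088, -0.01, 0.414, np.float64(0.001)]]]
```

View pics/w2.png

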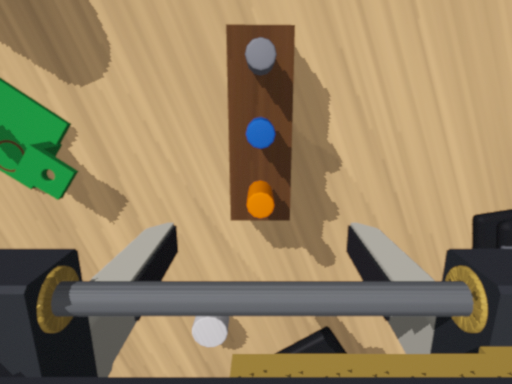

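The orange top face is at (260,204), and the pin row is vertical in the picture, so the jaws are square to it.

Run:
```python
from h import *
im,K,T=grab('wrist')
a=onz(K,T,260.3,204,.086); print(a, onz(K,T,260.3,132,.086), onz(K,T,260.5,53,.086))
R=np.array(ctrl.get_obs()['tool_rot']); print('tool-frame offset mm',(R.T@(a-ctrl.get_obs()['eef_pos'])*1e3).round(1))
plan([a[0],a[1],.053],-21.5)
```

```text
[ 0.53273436 -0.02616232  0.086     ] [0.55122981 0.02074004 0.086     ] [0.56937935 0.06642182 0.086     ]
tool-frame offset mm [ 0.8 -1.6 34. ]
t 4.95 p [ 0.5336 -0.0275  0.12  ] yaw -21.47 z [ 0.011 -0.002 -1.   ] w 0.0929 q [-5.700e+00 -9.800e+00  1.059e+02 -1.000e-01  8.320e+01  1.580e+01] F [ 0.8  0.6 -0. ]
[[[1, 0.005, -0.013, 0.419, np.float64(0.002)], [1, 0.005, -0.013, 0.419, np.float64(0.002)]]]
```

Call:
move_arm(
  steps=[
    [[1, 0.01, -0.013, 0.3, 0], [1, 0, -0.013, 0.3, 0], [1, 0, 0, 0.22, 0], [1, 0, 0, 0, 0], [-1, 0, 0, 0, 0]],
  ],
  force=15,
)

```text
time: 5.37
eef_pos: [0.5374, -0.0249, 0.0623]
tool_rot: [[0.364, 0.931, 0.023], [0.931, -0.364, -0.003], [0.006, 0.023, -1.0]]
wrist_force: [0.4, -0.2, 0.7]
gripper_width: 0.0897
```

Call:
move_arm(
  steps=[
    [[-1, 0, 0, 0, 0], [-1, 0, 0, 0, 0], [-1, 0, 0, 0, 0], [-1, 0, 0, 0, 0], [-1, 0, 0, 0, 0]],
  ],
)

```text
time: 5.78
eef_pos: [0.5403, -0.0246, 0.0694]
tool_rot: [[0.364, 0.931, 0.031], [0.931, -0.364, -0.003], [0.008, 0.03, -1.0]]
wrist_force: [0.6, -0.1, -0.6]
gripper_width: 0.0578
```

Run:
```python
from h import *
for i in range(3):
    o=ctrl.get_obs(); print(o['time'],np.round(o['eef_pos'],4),np.array(o['tool_rot'])[:,2].round(3),np.round(o['q'],2),np.round(o['joint_velocities'],2),np.round(o['joint_torque'],1),o['gripper_width'])
    grab('wrist')
```

```text
5.7833 [ 0.5403 -0.0246  0.0694] [ 0.031 -0.003 -1.   ] [-5.3000e+00 -7.7900e+00  1.0904e+02 -3.0000e-02  7.6970e+01  1.6050e+01] [-0.02 -0.5  -0.67 -0.04  0.32  0.06] [  0.  -48.  -59.6   0.1  -0.1   0. ] 0.057843415501748145
5.8333 [ 0.5403 -0.0247  0.0694] [ 0.031 -0.003 -1.   ] [-5.3000e+00 -7.7900e+00  1.0903e+02 -3.0000e-02  7.6970e+01  1.6050e+01] [-0.    0.13  0.2  -0.08 -0.16  0.04] [  0.  -47.2 -58.5   0.1  -0.1   0. ] 0.05378737834232485
5.8833 [ 0.5402 -0.0247  0.0691] [ 0.031 -0.003 -1.   ] [-5.3000e+00 -7.7800e+00  1.0905e+02 -3.0000e-02  7.6960e+01  1.6050e+01] [-0.02  0.37  0.36  0.   -0.11  0.06] [  0.  -48.3 -59.8   0.1  -0.1   0. ] 0.04959658803987785
```

Call:
move_arm(
  steps=[
    [[-1, 0, 0, 0.1, 0], [-1, 0, 0, 0.1, 0]],
  ],
)

```text
time: 6.1
eef_pos: [0.5412, -0.0248, 0.0533]
tool_rot: [[0.364, 0.931, 0.032], [0.931, -0.364, -0.004], [0.008, 0.031, -0.999]]
wrist_force: [0.2, -0.5, 0.4]
gripper_width: 0.0324
```

Run:
```python
from h import *
for i in range(3):
    o=ctrl.get_obs(); print(o['time'],np.round(o['eef_pos'],4),np.array(o['tool_rot'])[:,2].round(3),np.round(o['q'],2),np.round(o['joint_velocities'],2),np.round(o['joint_torque'],1),o['gripper_width'])
    grab('wrist')
```

```text
6.1 [ 0.5412 -0.0248  0.0533] [ 0.032 -0.004 -0.999] [-5.3000e+00 -6.9800e+00  1.0987e+02 -3.0000e-02  7.5240e+01  1.6050e+01] [ 1.000e-02  5.000e+00  4.690e+00  4.000e-02 -1.023e+01 -5.000e-02] [  0.  -51.2 -61.1   0.1   0.4   0. ] 0.032409745318690245
6.15 [ 0.5405 -0.0248  0.0514] [ 0.03  -0.003 -1.   ] [-5.3100e+00 -6.9000e+00  1.0997e+02 -3.0000e-02  7.5170e+01  1.6050e+01] [-0.01 -0.01 -0.04  0.04  1.97 -0.07] [  0.1 -56.1 -66.8   0.1   0.1   0. ] 0.028353425294515767
6.2 [ 0.5404 -0.0247  0.052 ] [ 0.03  -0.003 -1.   ] [-5.3000e+00 -6.9200e+00  1.0994e+02 -3.0000e-02  7.5270e+01  1.6050e+01] [ 0.   -0.46 -0.87  0.1   1.69  0.03] [ -0.2 -49.2 -60.1  -0.1  -1.   -0. ] 0.02398067075213468
```

Call:
move_arm(
  steps=[
    [[-0.2, -0.05, -0.08, 0, 0]],
  ],
)

```text
time: 6.33
eef_pos: [0.5323, -0.0257, 0.0514]
tool_rot: [[0.364, 0.931, 0.027], [0.931, -0.364, -0.002], [0.008, 0.026, -1.0]]
wrist_force: [0.4, 0.1, 0.7]
gripper_width: 0.0237
```

Run:
```python
from h import *
for i in range(5): im=grab('wrist')[0]
cv2.imwrite('pics/w3.png',im[100:330,130:390].repeat(2,0).repeat(2,1)); plan([.5327,-.0262,.053],-21.5)
```

```text
t 6.58 p [ 0.5326 -0.0259  0.0524] yaw -21.35 z [ 0.029 -0.003 -1.   ] w 0.0363 q [ -5.5  -7.9 110.8  -0.   75.4  15.8] F [ 0.2 -0.  -0.1]
[[[1, -0.003, 0.002, -0.008, np.float64(0.025)]]]
```

View pics/w3.png

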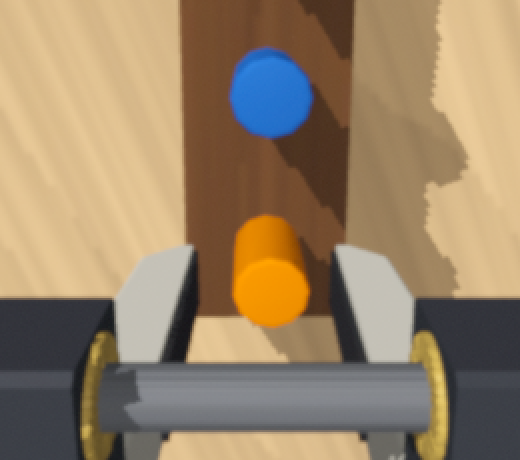

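The pin, crop (270,270), sits between the fingers, so I close now and wait on camera holds, which do not re-base the target.

Call:
move_arm(
  steps=[
    [[-1, 0, 0, 0, 0]],
  ],
  force=20,
)

```text
time: 6.67
eef_pos: [0.5329, -0.026, 0.0527]
tool_rot: [[0.364, 0.931, 0.03], [0.931, -0.364, -0.003], [0.008, 0.029, -1.0]]
wrist_force: [-0.1, -0.4, -0.3]
gripper_width: 0.0341
```

Run:
```python
from h import *
for i in range(5): im=grab('wrist')[0]
plan(None,0)
```

```text
t 6.92 p [ 0.5328 -0.026   0.0525] yaw -21.35 z [ 0.029 -0.003 -1.   ] w 0.0197 q [ -5.5  -7.9 110.8  -0.   75.4  15.8] F [-0.  -0.5  0.2]
```

Call:
move_arm(
  steps=[
    [[-1, 0.002, 0.009, -0.3, 0], [-1, 0.002, 0.009, -0.3, 0], [-1, 0.002, 0.009, -0.3, 0], [-1, 0.002, 0.009, -0.3, 0]],
  ],
)

```text
time: 7.25
eef_pos: [0.5303, -0.0259, 0.1457]
tool_rot: [[0.364, 0.931, 0.02], [0.931, -0.364, -0.002], [0.005, 0.019, -1.0]]
wrist_force: [-0.2, 0.4, -0.0]
gripper_width: 0.0193
```

Run:
```python
from h import *
for i in range(2): im=grab('wrist')[0]
cv2.imwrite('pics/w4.png',im)
e=np.array([.4013,.3037]); plan([e[0],e[1],.16],-11)
```

```text
t 7.35 p [ 0.5321 -0.0261  0.149 ] yaw -21.35 z [ 0.026 -0.003 -1.   ] w 0.0193 q [ -5.5 -11.4 104.7  -0.   85.3  15.8] F [0.6 0.5 0.7]
[[[1, 0.361, -0.335, -0.021, np.float64(-0.201)], [1, 0.367, -0.328, -0.021, np.float64(-0.201)], [1, 0.374, -0.321, -0.021, np.float64(-0.201)], [1, 0.38, -0.313, -0.021, np.float64(-0.201)], [1, 0.386, -0.305, -0.021, np.float64(-0.201)]]]
[[[1, 0.392, -0.298, -0.021, np.float64(-0.201)], [1, 0.398, -0.29, -0.021, np.float64(-0.201)], [1, 0.404, -0.282, -0.021, np.float64(-0.201)], [1, 0.41, -0.273, -0.021, np.float64(-0.201)]]]
```

Run:
```python
from h import *
plan([.4013,.3037,.155],30,-1)
```

```text
t 7.35 p [ 0.5321 -0.0261  0.149 ] yaw -21.35 z [ 0.026 -0.003 -1.   ] w 0.0193 q [ -5.5 -11.4 104.7  -0.   85.3  15.8] F [0.6 0.5 0.7]
[[[-1, 0.361, -0.336, -0.014, np.float64(-0.996)], [-1, 0.392, -0.298, -0.014, np.float64(-0.996)], [-1, 0.42, -0.258, -0.014, np.float64(-0.996)], [-1, 0.443, -0.215, -0.014, np.float64(-0.996)], [-1, 0.462, -0.169, -0.014, np.float64(-0.996)]]]
[[[-1, 0.477, -0.123, -0.014, np.float64(-0.996)], [-1, 0.487, -0.075, -0.014, np.float64(-0.996)], [-1, 0.492, -0.026, -0.014, np.float64(-0.996)], [-1, 0.492, 0.023, -0.014, np.float64(-0.996)]]]
```

View pics/w4.png

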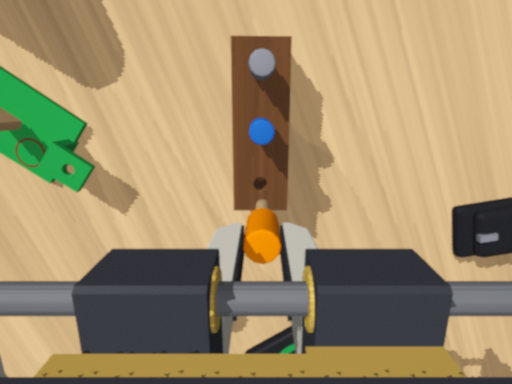

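The pin is out of its hole (hole at (259,183)) and held upright, with the head at (262,235). Next is the eye.

Call:
move_arm(
  steps=[
    [[-1, 0.36, -0.34, -0.01, -1], [-1, 0.39, -0.3, -0.01, -1], [-1, 0.42, -0.26, -0.01, -1], [-1, 0.44, -0.22, -0.01, -1], [-1, 0.46, -0.17, -0.01, -1]],
  ],
)

```text
time: 7.77
eef_pos: [0.4568, 0.1565, 0.1483]
tool_rot: [[-0.134, 0.991, 0.026], [0.991, 0.134, -0.004], [-0.008, 0.025, -1.0]]
wrist_force: [1.0, 0.9, -0.6]
gripper_width: 0.0196
```

Run:
```python
from h import *
plan([.4013,.3037,.155],30,-1)
```

```text
t 7.77 p [0.4568 0.1565 0.1483] yaw 7.69 z [ 0.026 -0.004 -1.   ] w 0.0196 q [ 16.3 -18.  110.1  -0.7  86.6   8.7] F [ 1.   0.9 -0.6]
[[[-1, 0.479, -0.11, -0.027, np.float64(-0.974)], [-1, 0.487, -0.063, -0.027, np.float64(-0.974)], [-1, 0.491, -0.015, -0.027, np.float64(-0.974)], [-1, 0.49, 0.033, -0.027, np.float64(-0.974)]]]
```

Call:
move_arm(
  steps=[
    [[-1, 0.48, -0.11, -0.03, -1], [-1, 0.49, -0.06, -0.03, -1], [-1, 0.49, -0.02, -0.03, -1], [-1, 0.4, 0.03, -0.03, -1]],
  ],
)

```text
time: 8.1
eef_pos: [0.3968, 0.3031, 0.1534]
tool_rot: [[-0.526, 0.85, 0.025], [0.85, 0.527, -0.005], [-0.017, 0.019, -1.0]]
wrist_force: [0.6, -0.4, 0.2]
gripper_width: 0.0192
```

Run:
```python
from h import *
for i in range(3): im,K,T=grab('wrist')
cv2.imwrite('pics/w5.png',im)
S=lambda n,l:[(round(r['p'],2),(np.array(r['xy'])*[512,384]).round(1).tolist()) for r in ctrl.spot_point(n,l)[:3]]
print(S('wrist','tray_eye'),S('wrist','pin_orange_mid'),S('wrist','tray_handle'),S('wrist','ball_center'))
for r in S('wrist','tray_eye'): print(onz(K,T,*r[1],.048))
for r in S('wrist','tray_handle'): print('h',onz(K,T,*r[1],.062))
plan([.4013,.3037,.155],30,-1)
```

```text
[(0.68, [461.5, 167.7]), (0.58, [265.6, 184.6])] [(0.67, [263.9, 219.3])] [] []
[0.54689047 0.41211098 0.048     ]
[0.40189516 0.30347627 0.048     ]
t 8.55 p [0.3989 0.3001 0.1538] yaw 31.32 z [ 0.025 -0.005 -1.   ] w 0.0195 q [ 34.7 -15.7 107.7  -1.1  86.9   3.4] F [ 0.5  0.7 -0.5]
[[[-1, 0.022, 0.05, -0.014, np.float64(0.23)]]]
```

View pics/w5.png

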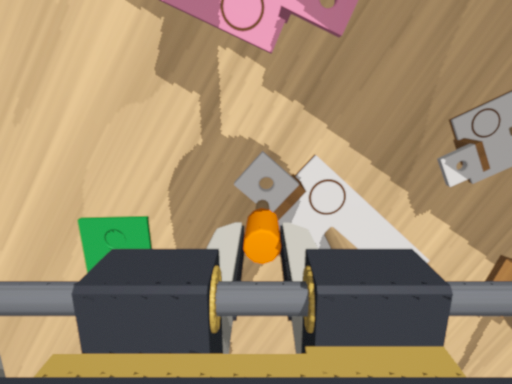

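The picture shows the eye at (266,184), agreeing with the top view to within 1 mm. The pin tip is at about (263,204). I check the pin model against the image, then close in.

```bash
cat >> h.py <<'E'
PZ=np.array([.008,.029,-1])  # pin z in tool frame as gripped
def pinpts():
    o=ctrl.get_obs(); R=np.array(o['tool_rot']); p=np.array(o['eef_pos']); z=R@PZ
    mid=p+R@np.array([0,0,.0045]); return mid-.038*z, mid, mid+.038*z, z
E
python3 - <<'E'
from h import *
im,K,T=grab('wrist'); t,m,h,z=pinpts(); print('tip',t,'z',z)
print([proj(K,T,x).round(1).tolist() for x in (t,m,h)], 'eye',proj(K,T,[.4016,.3036,.048]))
im,K,T=grab('side'); print([proj(K,T,x).round(1).tolist() for x in (t,m,h)], 'eye',proj(K,T,[.4016,.3036,.048]))
u,v=proj(K,T,[.4016,.3036,.07]).astype(int)
cv2.imwrite('pics/s1.png',cv2.resize(im[v-70:v+50,u-80:u+80],None,fx=5,fy=5,interpolation=cv2.INTER_CUBIC)); print(u-80,v-70)
E
```

```text
tip [0.39916194 0.2991318  0.11138781] z [-0.00466514  0.02673803  1.00008415]
[[261.9, 202.9], [263.6, 220.5], [266.1, 245.9]] eye [265.48928418 178.76009367]
[[254.4, 235.1], [254.5, 221.0], [254.5, 205.9]] eye [252.27186922 258.43791632]
172 180
```

View pics/s1.png

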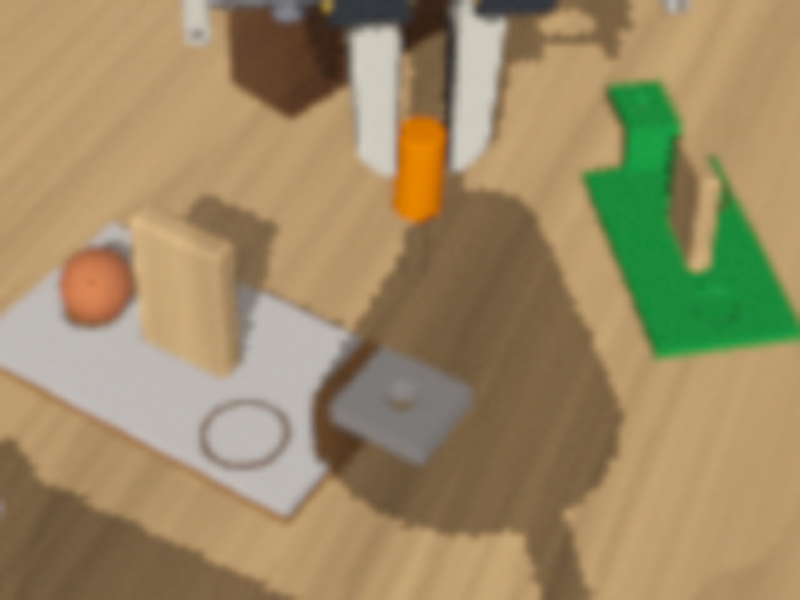

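The side picture shows the pin head at crop (420,170) and the eye at (402,393). Both match the predictions to 2–3 mm, so I close in above the ear and refine from there.

Call:
move_arm(
  steps=[
    [[-1, 0.014, 0.02, 0.2, 0], [-1, 0.014, 0.02, 0.2, 0], [-1, 0.014, 0.02, 0.2, 0]],
  ],
)

```text
time: 8.9
eef_pos: [0.4049, 0.3051, 0.1086]
tool_rot: [[-0.517, 0.856, 0.031], [0.856, 0.517, -0.001], [-0.017, 0.026, -1.0]]
wrist_force: [0.6, 0.4, 0.3]
gripper_width: 0.0194
```

Run:
```python
from h import *
for i in range(2): grab('wrist')
e=np.array([.4016,.3036,.048])
plan(None,0); t,m,h,z=pinpts(); print('tip',t,'z',z)
O=[]
for n in ['wrist','side','top']:
    im,K,T=grab(n)
    print(n,[proj(K,T,x).round(1).tolist() for x in (t,m,h)], 'eye',proj(K,T,e).round(1))
    u,v=(proj(K,T,e)+[0,12 if n=='wrist' else -12]).astype(int); r=50 if n=='wrist' else 33
    c=cv2.resize(im[v-r:v+r,u-r:u+r],(390,390),interpolation=cv2.INTER_CUBIC); print(n,u-r,v-r,390/(2*r))
    if n!='top': O.append(c)
cv2.imwrite('pics/x1.png',np.hstack(O))
```

```text
t 9.0 p [0.4037 0.3044 0.1063] yaw 31.15 z [ 0.027 -0.004 -1.   ] w 0.0193 q [ 34.8 -13.5 110.4  -1.1  82.    3.8] F [-0.2 -0.3 -0.1]
tip [0.4040429  0.30336976 0.06382521] z [-0.00625162  0.02558688  1.00010561]
wrist [[261.9, 203.0], [263.5, 220.6], [266.0, 245.9]] eye [258.9 194.9]
wrist 208 156 3.9
side [[251.3, 252.7], [251.3, 239.6], [251.2, 225.7]] eye [252.3 258.4]
side 219 213 5.909090909090909
top [[157.9, 222.7], [155.2, 221.9], [152.3, 221.0]] eye [158.8 223.9]
top 125 178 5.909090909090909
```

View pics/x1.png

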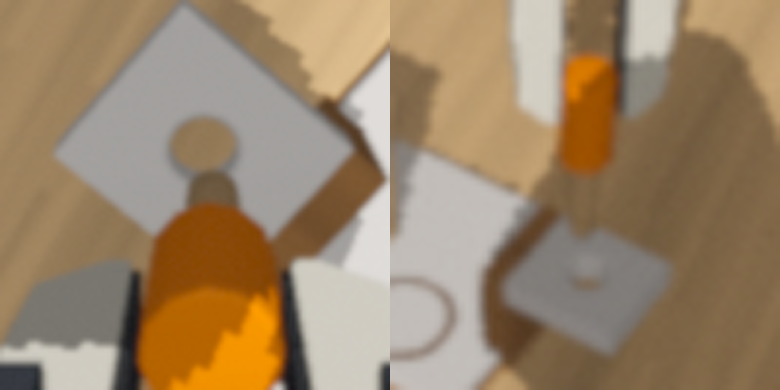

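Seen from the wrist camera, the eye is at crop (203,147) and the tip at (213,188). Seen from the side, the eye is at (585,268) and the tip at (583,235). The tip is about 2 mm too far in x and 1 mm short in y, so I correct that and enter the mouth.

Call:
move_arm(
  steps=[
    [[-1, 0.024, -0.015, 0, 0], [-1, 0.002, -0.003, 0.12, 0], [-1, 0.002, -0.003, 0.12, 0]],
  ],
)

```text
time: 9.4
eef_pos: [0.404, 0.3072, 0.0939]
tool_rot: [[-0.517, 0.855, 0.035], [0.856, 0.517, 0.002], [-0.016, 0.032, -0.999]]
wrist_force: [-0.1, -0.7, -1.1]
gripper_width: 0.0191
```

Run:
```python
from h import *
for i in range(2): grab('wrist')
e=np.array([.4016,.3036,.048])
plan(None,0); t,m,h,z=pinpts(); print('tip',t,'z',z)
O=[]
for n in ['wrist','side']:
    im,K,T=grab(n)
    print(n,[proj(K,T,x).round(1).tolist() for x in (t,m,h)], 'eye',proj(K,T,e).round(1))
    u,v=(proj(K,T,e)+[0,12 if n=='wrist' else -12]).astype(int); r=50 if n=='wrist' else 33
    O.append(cv2.resize(im[v-r:v+r,u-r:u+r],(390,390),interpolation=cv2.INTER_CUBIC)); print(n,u-r,v-r,390/(2*r))
cv2.imwrite('pics/x2.png',np.hstack(O))
```

```text
t 9.5 p [0.4032 0.3066 0.0922] yaw 31.15 z [ 0.033  0.    -0.999] w 0.0196 q [ 35.  -13.2 111.5  -1.1  80.1   4.1] F [-1.   0.1  0.3]
tip [0.40383185 0.30580395 0.04969763] z [-0.01216725  0.02145761  1.00014825]
wrist [[261.8, 203.0], [263.5, 220.6], [265.9, 245.9]] eye [257.7 203.3]
wrist 207 165 3.9
side [[250.9, 258.3], [251.0, 245.5], [251.1, 231.9]] eye [252.3 258.4]
side 219 213 5.909090909090909
```

View pics/x2.png

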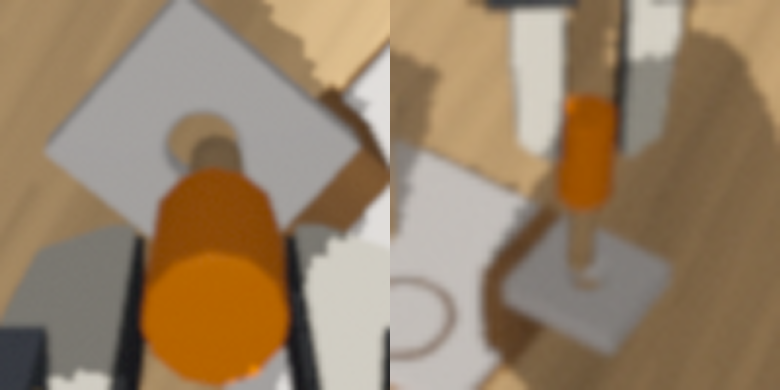

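In the wrist crop the tip (215,152) is about 3 mm to the +x side of the eye (202,145). The side crop agrees: tip (580,270), eye (587,272).

Call:
move_arm(
  steps=[
    [[-1, 0.016, -0.038, 0, 0]],
  ],
)

```text
time: 9.68
eef_pos: [0.4005, 0.3064, 0.0934]
tool_rot: [[-0.517, 0.856, 0.034], [0.856, 0.517, 0.001], [-0.017, 0.029, -0.999]]
wrist_force: [-0.5, -0.4, -0.8]
gripper_width: 0.0192
```

Run:
```python
from h import *
for i in range(2): grab('wrist')
plan(None,0); t,m,h,z=pinpts(); print('tip',t,'z',z)
```

```text
t 9.78 p [0.4    0.3064 0.0934] yaw 31.16 z [ 0.034  0.001 -0.999] w 0.0194 q [ 35.2 -13.6 111.7  -1.1  80.3   4.3] F [0.5 0.6 0.3]
tip [0.40066316 0.30557091 0.05090084] z [-0.01293045  0.02089942  1.0001505 ]
```

Call:
move_arm(
  steps=[
    [[-1, 0.002, -0.012, 0.14, 0], [-1, 0.002, -0.012, 0.14, 0]],
  ],
)

```text
time: 9.95
eef_pos: [0.3999, 0.3064, 0.0721]
tool_rot: [[-0.517, 0.855, 0.037], [0.856, 0.517, 0.003], [-0.016, 0.033, -0.999]]
wrist_force: [0.3, -0.6, -0.8]
gripper_width: 0.0195
```

Run:
```python
from h import *
for i in range(2): grab('wrist')
plan(None,0); t,m,h,z=pinpts(); print('tip',t,'z',z)
```

```text
t 10.05 p [0.399  0.3057 0.0705] yaw 31.16 z [ 0.034  0.001 -0.999] w 0.0195 q [ 35.2 -12.9 113.3  -1.1  77.9   4.3] F [ 0.8  0.  -0.9]
tip [0.39971985 0.3049644  0.02795351] z [-0.01371057  0.02049381  1.0001485 ]
```

Call:
move_arm(
  steps=[
    [[-1, 0.002, -0.007, 0.1, 0], [-1, 0.002, -0.007, 0.1, 0]],
  ],
)

```text
time: 10.22
eef_pos: [0.3992, 0.3057, 0.0544]
tool_rot: [[-0.517, 0.855, 0.036], [0.856, 0.517, 0.002], [-0.017, 0.032, -0.999]]
wrist_force: [2.2, -0.0, 1.8]
gripper_width: 0.0193
```

Run:
```python
from h import *
for i in range(2): grab('wrist')
e=np.array([.4016,.3036,.048])
plan(None,0); t,m,h,z=pinpts(); print('tip',t,'mid',m,'z',z)
O=[]
for n in ['wrist','side']:
    im,K,T=grab(n)
    print(n,[proj(K,T,x).round(1).tolist() for x in (t,m,h)], 'eye',proj(K,T,e).round(1))
    u,v=(proj(K,T,e)+[0,12 if n=='wrist' else -12]).astype(int); r=50 if n=='wrist' else 33
    O.append(cv2.resize(im[v-r:v+r,u-r:u+r],(390,390),interpolation=cv2.INTER_CUBIC))
cv2.imwrite('pics/x3.png',np.hstack(O))
```

```text
t 10.32 p [0.3986 0.3054 0.0536] yaw 31.16 z [ 0.035  0.001 -0.999] w 0.0194 q [ 35.2 -12.1 114.3  -1.1  76.2   4.4] F [ 1.3 -0.9 -0.7]
tip [0.39933113 0.30460597 0.01106998] mid [0.3988042  0.30539168 0.0490754 ] z [-0.01386671  0.02067659  1.00014259]
wrist [[261.9, 203.0], [263.5, 220.6], [266.0, 246.0]] eye [265.8 224.4]
side [[253.0, 271.1], [253.2, 259.0], [253.4, 246.3]] eye [252.3 258.4]
```

View pics/x3.png

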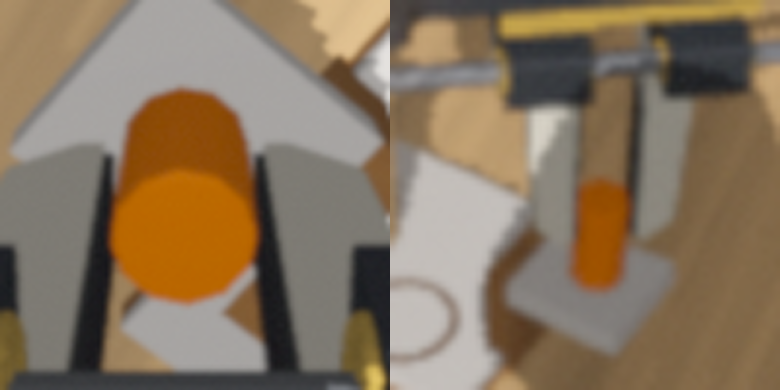

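The pin is in the eye, with its head on or nearly on the ear. That was the 12th picture, so from here I check by numbers only. Now I release and rise.

Call:
move_arm(
  steps=[
    [[0, 0, 0, 0, 0]],
  ],
)

```text
time: 10.5
eef_pos: [0.3988, 0.3058, 0.055]
tool_rot: [[-0.517, 0.855, 0.035], [0.856, 0.517, 0.002], [-0.016, 0.031, -0.999]]
wrist_force: [-0.2, 0.5, 0.7]
gripper_width: 0.0229
```

Run:
```python
from h import *
for i in range(5): grab('wrist')
plan(None,0)
for n in ['side','wrist']:
    im,K,T=grab(n)
    r=ctrl.regions_of(n,'pin_orange_mid')
    for q in r[:2]: 
        ys,xs=np.nonzero(q['mask']); print(n,q['p'],len(xs),xs.min(),xs.max(),ys.min(),ys.max())
    hsv=cv2.cvtColor(im,cv2.COLOR_BGR2HSV); m=cv2.inRange(hsv,(6,215,120),(16,255,255))
    k,_,st,ce=cv2.connectedComponentsWithStats(m); i=1+np.argmax(st[1:,4]); print(st[i],ce[i].round(1))
    for e in ([.3988,.3054],[.4016,.3036]): print(proj(K,T,e+[.048]).round(1),proj(K,T,e+[.067]).round(1),proj(K,T,e+[.086]).round(1))
```

```text
t 10.75 p [0.3989 0.3058 0.055 ] yaw 31.16 z [ 0.035  0.002 -0.999] w 0.0415 q [ 35.3 -12.2 114.2  -1.1  76.2   4.4] F [-0.4 -0.1  0.4]
side 0.48 168 249 258 244 262
[250 245   8  17 119] [253.3 252.5]
[253.2 259.4] [253.2 253. ] [253.3 246.3]
[252.3 258.4] [252.3 252. ] [252.4 245.4]
wrist 0.78 1695 246 283 207 262
[ 247  209   35   53 1318] [263.6 235.2]
[262.8 219.5] [263.9 231.4] [265.2 245.8]
[265.1 223.9] [266.4 236.1] [268. 251.]
```

Call:
move_arm(
  steps=[
    [[0.3, -0.005, 0.009, -0.3, 0], [0.3, -0.005, 0.009, -0.3, 0], [0.3, -0.005, 0.009, -0.3, 0], [0.3, -0.005, 0.009, -0.3, 0]],
  ],
)

```text
time: 11.28
eef_pos: [0.3964, 0.304, 0.1484]
tool_rot: [[-0.517, 0.856, 0.027], [0.856, 0.517, -0.004], [-0.017, 0.021, -1.0]]
wrist_force: [0.5, 0.9, 0.5]
gripper_width: 0.0601
```

Run:
```python
from h import *
for i in range(2): grab('wrist')
for n in ['side','wrist','top']:
    im,K,T=grab(n)
    for l,z in [('tray_handle',.062),('ball_center',.024),('pin_orange_mid',.048),('tray_eye',.048)]:
        for r in ctrl.spot_point(n,l)[:3]:
            u=np.array(r['xy'])*[512,384]; print(n,l,round(r['p'],2),u.round(1),onz(K,T,*u,z).round(4))
plan([.512,.281,.15],79,.3)
```

```text
side tray_handle 0.85 [314.2 215.6] [0.3136 0.1325 0.062 ]
side tray_handle 0.76 [115.1 296.3] [0.5905 0.4974 0.062 ]
side tray_handle 0.67 [208.1 232.7] [0.5169 0.2828 0.062 ]
side tray_eye 0.9 [238.7 327.4] [0.3614 0.4602 0.048 ]
side tray_eye 0.85 [302.4 198.5] [0.3624 0.0595 0.048 ]
side tray_eye 0.8 [160.7 278.5] [0.5471 0.4222 0.048 ]
wrist tray_handle 0.83 [360.8 266.4] [0.5156 0.2857 0.062 ]
wrist ball_center 0.31 [358.3 265. ] [0.5351 0.2744 0.024 ]
wrist pin_orange_mid 0.71 [264.6 179.7] [0.3977 0.3078 0.048 ]
wrist tray_eye 0.98 [466.5 165.8] [0.5467 0.4121 0.048 ]
wrist tray_eye 0.75 [269.5 183.1] [0.4032 0.3074 0.048 ]
top tray_handle 0.93 [104.7 277.1] [0.2457 0.4509 0.062 ]
top tray_handle 0.8 [104.9 160.7] [0.587  0.4678 0.062 ]
top tray_handle 0.76 [167.9 185.7] [0.5141 0.2782 0.062 ]
top ball_center 0.61 [169.5 168.1] [0.5738 0.2813 0.024 ]
top tray_eye 0.8 [245.4 235.5] [0.37   0.0468 0.048 ]
top tray_eye 0.75 [159.2 225.3] [0.3975 0.3022 0.048 ]
top tray_eye 0.61 [120.  171.6] [0.557  0.4252 0.048 ]
t 12.13 p [0.3967 0.3042 0.1474] yaw 31.15 z [ 0.028 -0.003 -1.   ] w 0.0601 q [ 35.2 -15.5 108.2  -1.1  86.2   4.2] F [ 0.5  0.6 -0.5]
[[[0.3, -0.11, 0.12, 0.001, np.float64(-0.928)], [0.3, -0.121, 0.11, 0.001, np.float64(-0.928)], [0.3, -0.131, 0.098, 0.001, np.float64(-0.928)], [0.3, -0.139, 0.085, 0.001, np.float64(-0.928)], [0.3, -0.147, 0.072, 0.001, np.float64(-0.928)]]]
[[[0.3, -0.153, 0.058, 0.001, np.float64(-0.928)], [0.3, -0.157, 0.044, 0.001, np.float64(-0.928)], [0.3, -0.161, 0.029, 0.001, np.float64(-0.928)], [0.3, -0.163, 0.014, 0.001, np.float64(-0.928)]]]
```

Handle ≈ (0.514, 0.282). I go above it while turning the jaws across the fin.

Call:
move_arm(
  steps=[
    [[0.3, -0.11, 0.12, 0, -0.93], [0.3, -0.12, 0.11, 0, -0.93], [0.3, -0.13, 0.1, 0, -0.93], [0.3, -0.14, 0.09, 0, -0.93], [0.3, -0.15, 0.07, 0, -0.93]],
  ],
)

```text
time: 12.55
eef_pos: [0.462, 0.292, 0.1498]
tool_rot: [[-0.855, 0.517, 0.028], [0.517, 0.856, -0.002], [-0.025, 0.013, -1.0]]
wrist_force: [0.5, -1.2, 0.3]
gripper_width: 0.0608
```

Call:
move_arm(
  steps=[
    [[0.3, -0.15, 0.06, 0, -0.93], [0.3, -0.16, 0.04, 0, -0.93], [0.3, -0.16, 0.03, 0, -0.93], [0.3, -0.16, 0.01, 0, -0.93]],
  ],
)

```text
time: 12.88
eef_pos: [0.5159, 0.2821, 0.1512]
tool_rot: [[-0.988, 0.152, 0.028], [0.152, 0.988, -0.002], [-0.028, 0.002, -1.0]]
wrist_force: [1.2, -0.0, -0.5]
gripper_width: 0.0606
```

Run:
```python
from h import *
for i in range(2): grab('wrist')
im,K,T=grab('wrist'); cv2.imwrite('pics/w6.png',im)
for l,z in [('tray_handle',.062),('ball_center',.024),('pin_orange_mid',.048),('tray_pocket',.024)]:
    for r in ctrl.spot_point('wrist',l)[:2]:
        u=np.array(r['xy'])*[512,384]; print(l,round(r['p'],2),u.round(1),onz(K,T,*u,z).round(4))
for r in ctrl.regions_of('wrist','tray')[:2]:
    c,_=cv2.findContours(r['mask'].astype(np.uint8),0,1); c=max(c,key=cv2.contourArea)
    w=np.array([onz(K,T,*q[0],.010)[:2] for q in c],np.float32)*1000
    print('tray',round(r['p'],2),r['mask'].sum(),cv2.minAreaRect(w))
hsv=cv2.cvtColor(im,cv2.COLOR_BGR2HSV); m=cv2.inRange(hsv,(0,0,70),(179,45,255))
c,_=cv2.findContours(m,0,1)
for q in sorted(c,key=cv2.contourArea)[-3:]:
    w=np.array([onz(K,T,*x[0],.010)[:2] for x in q],np.float32)*1000; print(cv2.contourArea(q),cv2.minAreaRect(w),cv2.boundingRect(q))
plan([.514,.282,.15],79,.3)
```

```text
tray_handle 0.95 [489.4 233.3] [0.593  0.4791 0.062 ]
tray_handle 0.94 [267.4 182.4] [0.514 0.286 0.062]
ball_center 0.93 [261.6 225. ] [0.5684 0.2723 0.024 ]
pin_orange_mid 0.61 [269.4  36.4] [0.3971 0.3056 0.048 ]
tray_pocket 0.95 [504.1 235.8] [0.6195 0.5202 0.024 ]
tray_pocket 0.78 [267.9 227.3] [0.5719 0.2784 0.024 ]
tray 0.94 5331 ((363.3045349121094, 112.19857788085938), (106.65840148925781, 63.86383819580078), 81.1057357788086)
tray 0.71 18599 ((486.41375732421875, 289.5045166015625), (100.19811248779297, 236.32298278808594), 80.5567626953125)
6594.0 ((591.351806640625, 475.8516540527344), (156.3746795654297, 74.35480499267578), 58.13747787475586) (383, 162, 129, 94)
13835.5 ((656.1539306640625, 258.77838134765625), (321.4169616699219, 172.1478729248047), 81.73892211914062) (124, 223, 276, 132)
16479.0 ((514.0760498046875, 285.06103515625), (100.98744201660156, 180.20639038085938), 80.59882354736328) (214, 76, 107, 174)
t 13.28 p [0.5146 0.2825 0.1515] yaw 80.92 z [ 0.029 -0.002 -1.   ] w 0.0605 q [ 26.7  -4.4  98.1  -0.8  84.9 -54.1] F [ 0.7 -0.5  0.2]
[[[0.3, 0.007, -0.007, 0.018, np.float64(0.335)]]]
```

Wrist measurement: the white deck is 101 × 180 mm, centre (0.514, 0.285), jaw axis 80.6°, which matches the 180 × 100 tray. I descend on the fin.

Call:
move_arm(
  steps=[
    [[0.3, 0.012, 0.008, 0.3, 0.05], [0.3, 0.012, 0.008, 0.3, 0], [0.3, 0.012, 0.008, 0.3, 0], [0.3, 0.009, 0.008, 0.25, 0]],
  ],
)

```text
time: 13.62
eef_pos: [0.5152, 0.2876, 0.0629]
tool_rot: [[-0.985, 0.166, 0.038], [0.166, 0.986, 0.003], [-0.037, 0.009, -0.999]]
wrist_force: [-0.3, -0.6, -0.5]
gripper_width: 0.0603
```

Run:
```python
from h import *
for i in range(2): grab('wrist')
plan([.514,.285,.043],80.6,.3)
```

```text
t 13.72 p [0.5139 0.287  0.061 ] yaw 80.45 z [ 0.034  0.001 -0.999] w 0.0603 q [ 27.2  -1.2 103.7  -0.9  75.8 -53.1] F [0.  0.5 0.7]
[[[0.3, 0.003, -0.025, 0.225, np.float64(-0.025)]]]
```

Call:
move_arm(
  steps=[
    [[0.3, 0.004, -0.013, 0.12, 0], [0.3, 0.004, -0.013, 0.12, 0]],
  ],
)

```text
time: 13.88
eef_pos: [0.5145, 0.2859, 0.0443]
tool_rot: [[-0.985, 0.166, 0.037], [0.166, 0.986, 0.002], [-0.036, 0.009, -0.999]]
wrist_force: [0.1, 0.8, -0.1]
gripper_width: 0.0603
```

Run:
```python
from h import *
for i in range(2): grab('wrist')
plan([.514,.285,.043],80.6,.3)
```

```text
t 13.98 p [0.5141 0.2855 0.0434] yaw 80.43 z [ 0.036  0.002 -0.999] w 0.0605 q [ 27.   -0.5 104.7  -0.9  73.9 -53.2] F [-0.7  0.2  0.1]
[[[0.3, 0.0, -0.006, 0.005, np.float64(-0.03)]]]
```

Call:
move_arm(
  steps=[
    [[-1, 0, 0, 0, 0]],
  ],
  force=40,
)

```text
time: 14.07
eef_pos: [0.5143, 0.2856, 0.044]
tool_rot: [[-0.985, 0.166, 0.036], [0.167, 0.986, 0.002], [-0.035, 0.008, -0.999]]
wrist_force: [-0.2, 0.5, 1.2]
gripper_width: 0.0571
```

Run:
```python
from h import *
for i in range(9): im,K,T=grab('wrist')
plan(None,0)
for l,z in [('ball_center',.024),('tray_pocket',.024),('tray_handle',.062)]:
    for r in ctrl.spot_point('wrist',l)[:2]:
        u=np.array(r['xy'])*[512,384]; print(l,round(r['p'],2),u.round(1),onz(K,T,*u,z).round(4))
```

```text
t 14.52 p [0.5142 0.2855 0.0436] yaw 80.43 z [ 0.036  0.002 -0.999] w 0.0222 q [ 27.   -0.5 104.7  -0.9  73.9 -53.2] F [-0.5  0.1 -0.4]
ball_center 0.62 [260.  288.4] [0.5709 0.2737 0.024 ]
tray_handle 0.56 [264.4 236.6] [0.5135 0.2859 0.062 ]
```

Run:
```python
from h import *
for i in range(3): grab('wrist')
S=grab('side'); Tp=grab('top')
for u in [(348.8,195.2),(348,196.2),(347.3,198.7)]: print(onz(*Tp[1:],*u,.016).round(4))
for u in [(290.6,144.6),(290.1,141.2),(292.6,143.3)]: print(onz(*S[1:],*u,.016).round(4))
for n,(im,K,T) in [('top',Tp),('side',S)]:
    for l in ['reader_top','pin_orange_mid']:
        for r in ctrl.spot_point(n,l)[:2]:
            u=np.array(r['xy'])*[512,384]; print(n,l,round(r['p'],2),u.round(1),onz(K,T,*u,.016).round(4))
plan(None,0)
```

```text
[ 0.4979 -0.2686  0.016 ]
[ 0.4948 -0.2661  0.016 ]
[ 0.487  -0.2638  0.016 ]
[ 0.4963 -0.2689  0.016 ]
[ 0.5056 -0.2925  0.016 ]
[ 0.4927 -0.2809  0.016 ]
top reader_top 0.82 [349.5 202.3] [ 0.476  -0.2704  0.016 ]
top reader_top 0.51 [155.4 124. ] [0.714  0.3311 0.016 ]
top pin_orange_mid 0.36 [169.  184.4] [0.5247 0.2824 0.016 ]
side reader_top 0.75 [290.3 140.2] [ 0.5073 -0.3001  0.016 ]
side pin_orange_mid 0.47 [255.1 258. ] [0.4078 0.2721 0.016 ]
t 15.12 p [0.5141 0.2855 0.0435] yaw 80.43 z [ 0.036  0.002 -0.999] w 0.0136 q [ 27.   -0.5 104.7  -0.9  73.9 -53.2] F [0.9 0.6 0.9]
```

Viewed dot positions from both cameras agree on the reader at (0.497, -0.269). The fin is gripped (13.6 mm), so I lift.

Call:
move_arm(
  steps=[
    [[-1, -0.003, 0.001, -0.08, 0], [-1, -0.004, 0.001, -0.12, 0], [-1, -0.005, 0.001, -0.14, 0], [-1, -0.005, 0.001, -0.14, 0], [-1, -0.003, 0.001, -0.08, 0]],
  ],
)

```text
time: 15.53
eef_pos: [0.513, 0.2847, 0.0906]
tool_rot: [[-0.986, 0.166, 0.032], [0.166, 0.986, -0.001], [-0.032, 0.005, -0.999]]
wrist_force: [0.5, 0.6, -1.3]
gripper_width: 0.0135
```

Run:
```python
from h import *
for i in range(4): grab('wrist')
plan(None,0)
for l in ['ball_center','tray_pocket','pin_orange_mid','tray_handle']:
    for n in ['wrist','side']:
        print(n,l,[(round(r['p'],2),(np.array(r['xy'])*[512,384]).round(1)) for r in ctrl.spot_point(n,l)[:3]]) if n=='wrist' or not grab(n) is None else 0
```

```text
t 15.73 p [0.5127 0.2845 0.0885] yaw 80.42 z [ 0.031 -0.001 -1.   ] w 0.0136 q [ 27.   -2.5 102.3  -0.9  78.7 -53.2] F [-0.5  0.6 -2.1]
wrist ball_center []
side ball_center [(0.73, array([287.6, 148.1])), (0.59, array([190.4, 223.5]))]
wrist tray_pocket []
side tray_pocket [(0.81, array([ 95.9, 319.6])), (0.62, array([316.5, 234.9])), (0.58, array([337.4, 356.7]))]
wrist pin_orange_mid [(0.85, array([260.2,   9. ])), (0.67, array([261.1, 200.9]))]
side pin_orange_mid [(0.68, array([258.4, 243.5]))]
wrist tray_handle [(0.84, array([263.7, 236.1]))]
side tray_handle [(0.81, array([117.9, 295.1])), (0.77, array([313.3, 218.9])), (0.6, array([208.5, 217.6]))]
```

```bash
cat >> h.py <<'E'
def check(dy=-90.):
    """tray pose from tool (handle rigid, level): predicted vs seen pin-head middle and ball, side view"""
    o=ctrl.get_obs(); R=np.array(o['tool_rot']); p=np.array(o['eef_pos'])
    h=p-R[:,2]*.019; a=np.radians(yaw(R)-90); x=np.array([np.cos(a),np.sin(a),0]); zz=h[2]-.0005-.062
    im,K,T=grab('side'); hsv=cv2.cvtColor(im,cv2.COLOR_BGR2HSV)
    for nm,q,lo,hi in [('pin',h-x*.115+[0,0,.005],(6,205,70),(16,255,255)),('ball',h+x*.058-[0,0,.038],(3,120,50),(11,204,255))]:
        u=proj(K,T,q); m=cv2.inRange(hsv,lo,hi); k,_,st,ce=cv2.connectedComponentsWithStats(m)
        c=[(st[i].tolist(),ce[i].round(1).tolist()) for i in range(1,k) if st[i,4]>25 and np.hypot(*(ce[i]-u))<25]
        print(nm,'pred',u.round(1),'seen',c)
    print('underside z ~',zz.round(4),'tray mid',h[:2].round(4))
E
python3 - <<'E'
from h import *
check(); plan([.513,.284,.175],80.4,-1,.3)
E
```

```text
pin pred [253.8 236.3] seen [([251, 227, 9, 19, 138], [254.5, 235.9])]
ball pred [189.2 222. ] seen [([184, 215, 14, 15, 164], [190.4, 222.1])]
underside z ~ 0.0448 tray mid [0.512  0.2845]
t 16.38 p [0.5126 0.2845 0.0883] yaw 80.43 z [ 0.031 -0.001 -1.   ] w 0.0138 q [ 27.   -2.5 102.3  -0.9  78.7 -53.2] F [-0.6  0.1 -3.2]
[[[-1, -0.01, -0.0, -0.271, np.float64(0.001)], [-1, -0.01, -0.0, -0.271, np.float64(0.001)], [-1, -0.01, -0.0, -0.271, np.float64(0.001)], [-1, -0.01, -0.0, -0.271, np.float64(0.001)]]]
```

Call:
move_arm(
  steps=[
    [[-1, -0.004, 0, -0.1, 0], [-1, -0.006, 0, -0.18, 0], [-1, -0.009, 0, -0.25, 0], [-1, -0.009, 0, -0.25, 0], [-1, -0.005, 0, -0.14, 0]],
  ],
)

```text
time: 16.8
eef_pos: [0.5119, 0.2836, 0.1659]
tool_rot: [[-0.986, 0.166, 0.028], [0.166, 0.986, -0.003], [-0.028, 0.002, -1.0]]
wrist_force: [0.3, -0.6, -1.7]
gripper_width: 0.0137
```

Run:
```python
from h import *
check(); plan([.497,-.269,.17],80.4,-1,.3,3)
```

```text
pin pred [254.6 205.5] seen []
ball pred [186.2 194.4] seen [([180, 187, 16, 16, 184], [187.5, 194.7])]
underside z ~ 0.1224 tray mid [0.5113 0.2837]
t 16.85 p [0.5125 0.2839 0.1679] yaw 80.43 z [ 0.03  -0.002 -1.   ] w 0.0138 q [ 27.   -4.9  97.1  -0.9  86.3 -53.4] F [1.  0.4 1.4]
[[[-1, -0.04, -0.285, -0.001, np.float64(0.0)], [-1, -0.04, -0.285, -0.001, np.float64(0.0)], [-1, -0.04, -0.285, -0.001, np.float64(0.0)], [-1, -0.04, -0.285, -0.001, np.float64(0.0)], [-1, -0.04, -0.285, -0.001, np.float64(0.0)]]]
```

```bash
sed -i 's/(6,205,70),(16,255,255)/(6,190,50),(20,255,255)/' h.py
python3 - <<'E'
from h import *
check(); print([(round(r['p'],2),(np.array(r['xy'])*[512,384]).round(1)) for r in ctrl.spot_point('side','pin_orange_mid')])
im,K,T=grab('side'); print(cv2.cvtColor(im[194:218,254:255],cv2.COLOR_BGR2HSV)[::3,0].tolist())
E
```

```text
pin pred [254.3 204.6] seen [([251, 194, 10, 21, 177], [255.4, 203.7])]
ball pred [185.8 193.7] seen [([180, 186, 15, 16, 186], [187.0, 193.6])]
underside z ~ 0.1243 tray mid [0.5119 0.2839]
[(0.55, array([256.8, 226.4])), (0.48, array([257.7, 213.5]))]
[[17, 111, 182], [17, 255, 204], [17, 255, 216], [17, 255, 225], [17, 255, 226], [17, 255, 226], [17, 255, 226], [17, 255, 226]]
```

The pin and ball sit as predicted, so I carry the tray over with a gentle ramp.

Call:
move_arm(
  steps=[
    [[-1, -0.01, -0.06, 0, 0], [-1, -0.017, -0.12, 0, 0], [-1, -0.025, -0.18, 0, 0], [-1, -0.034, -0.24, 0, 0], [-1, -0.04, -0.28, 0, 0]],
  ],
)

```text
time: 17.42
eef_pos: [0.5073, 0.209, 0.1568]
tool_rot: [[-0.987, 0.162, 0.018], [0.162, 0.987, -0.007], [-0.019, -0.004, -1.0]]
wrist_force: [0.8, 0.1, -2.8]
gripper_width: 0.0137
```

Call:
move_arm(
  steps=[
    [[-1, -0.04, -0.28, 0, 0], [-1, -0.04, -0.28, 0, 0], [-1, -0.04, -0.28, 0, 0], [-1, -0.04, -0.28, 0, 0], [-1, -0.04, -0.28, 0, 0]],
  ],
)

```text
time: 17.83
eef_pos: [0.5012, 0.0849, 0.154]
tool_rot: [[-0.987, 0.163, 0.014], [0.163, 0.987, -0.009], [-0.015, -0.006, -1.0]]
wrist_force: [0.3, 0.0, -2.3]
gripper_width: 0.0139
```

Run:
```python
from h import *
plan([.497,-.269,.17],80.4,-1,.3)
```

```text
t 17.83 p [0.5012 0.0849 0.154 ] yaw 80.62 z [ 0.014 -0.009 -1.   ] w 0.0139 q [  7.1 -14.2 106.5  -0.6  87.  -73.5] F [ 0.3  0.  -2.3]
[[[-1, -0.045, -0.292, -0.011, np.float64(0.003)], [-1, -0.045, -0.292, -0.011, np.float64(0.003)], [-1, -0.045, -0.292, -0.011, np.float64(0.003)], [-1, -0.045, -0.292, -0.011, np.float64(0.003)], [-1, -0.045, -0.292, -0.011, np.float64(0.003)]]]
[[[-1, -0.045, -0.292, -0.011, np.float64(0.003)], [-1, -0.045, -0.292, -0.011, np.float64(0.003)], [-1, -0.045, -0.292, -0.011, np.float64(0.003)], [-1, -0.045, -0.292, -0.011, np.float64(0.003)], [-1, -0.045, -0.292, -0.011, np.float64(0.003)]]]
[[[-1, -0.046, -0.291, -0.011, np.float64(0.003)], [-1, -0.046, -0.291, -0.011, np.float64(0.003)], [-1, -0.046, -0.291, -0.011, np.float64(0.003)], [-1, -0.046, -0.291, -0.011, np.float64(0.003)], [-1, -0.046, -0.291, -0.011, np.float64(0.003)]]]
```

Call:
move_arm(
  steps=[
    [[-1, -0.045, -0.29, -0.03, 0], [-1, -0.045, -0.29, -0.03, 0], [-1, -0.045, -0.29, -0.03, 0], [-1, -0.045, -0.29, -0.02, 0], [-1, -0.045, -0.29, -0.02, 0]],
  ],
)

```text
time: 18.25
eef_pos: [0.4945, -0.0435, 0.1623]
tool_rot: [[-0.986, 0.165, 0.01], [0.165, 0.986, -0.01], [-0.011, -0.008, -1.0]]
wrist_force: [1.0, 0.4, -1.2]
gripper_width: 0.0135
```

Call:
move_arm(
  steps=[
    [[-1, -0.045, -0.29, -0.02, 0], [-1, -0.045, -0.29, -0.02, 0], [-1, -0.045, -0.29, -0.02, 0], [-1, -0.045, -0.29, -0.02, 0], [-1, -0.045, -0.29, -0.02, 0]],
  ],
)

```text
time: 18.67
eef_pos: [0.4866, -0.1712, 0.169]
tool_rot: [[-0.986, 0.168, 0.007], [0.168, 0.986, -0.01], [-0.008, -0.008, -1.0]]
wrist_force: [0.7, 0.9, -2.2]
gripper_width: 0.0135
```

Run:
```python
from h import *
plan([.497,-.269,.165],80.4,-1,.3)
```

```text
t 18.67 p [ 0.4866 -0.1712  0.169 ] yaw 80.32 z [ 0.007 -0.01  -1.   ] w 0.0135 q [ -22.   -13.4  104.5   -0.4   88.4 -102.3] F [ 0.7  0.9 -2.2]
[[[-1, -0.067, -0.237, 0.013, np.float64(-0.003)], [-1, -0.067, -0.237, 0.013, np.float64(-0.003)], [-1, -0.066, -0.237, 0.013, np.float64(-0.003)], [-1, -0.066, -0.237, 0.013, np.float64(-0.003)], [-1, -0.066, -0.237, 0.013, np.float64(-0.003)]]]
```

Call:
move_arm(
  steps=[
    [[-1, -0.06, -0.28, 0, 0], [-1, -0.06, -0.24, 0, 0], [-1, -0.06, -0.19, 0, 0], [-1, -0.06, -0.14, 0, 0], [-1, -0.04, -0.09, 0, 0]],
  ],
)

```text
time: 19.08
eef_pos: [0.4894, -0.2596, 0.1673]
tool_rot: [[-0.985, 0.174, 0.003], [0.174, 0.985, -0.009], [-0.005, -0.009, -1.0]]
wrist_force: [-0.6, 0.8, -2.6]
gripper_width: 0.014
```

Run:
```python
from h import *
for i in range(3): grab('side')
check(); plan([.497,-.269,.14],80.4,-1,.15)
```

```text
pin pred [329.1 105.2] seen [([327, 99, 6, 11, 54], [329.8, 104.1])]
ball pred [278.6 106.4] seen [([275, 102, 10, 10, 75], [279.2, 106.6])]
underside z ~ 0.124 tray mid [ 0.4898 -0.2579]
t 19.28 p [ 0.4901 -0.2575  0.1677] yaw 80.05 z [ 0.004 -0.009 -1.   ] w 0.0137 q [ -30.2   -8.3  100.2   -0.3   87.7 -110.2] F [-0.1  0.6 -2.3]
[[[-1, -0.036, -0.041, 0.116, np.float64(-0.02)], [-1, -0.036, -0.041, 0.116, np.float64(-0.02)], [-1, -0.036, -0.041, 0.116, np.float64(-0.02)]]]
```

Call:
move_arm(
  steps=[
    [[-1, -0.03, -0.04, 0.07, 0], [-1, -0.04, -0.04, 0.12, 0], [-1, -0.03, -0.04, 0.1, 0], [-1, -0.01, -0.02, 0.05, 0]],
  ],
)

```text
time: 19.62
eef_pos: [0.4981, -0.2689, 0.1392]
tool_rot: [[-0.986, 0.169, 0.006], [0.169, 0.986, -0.01], [-0.007, -0.009, -1.0]]
wrist_force: [-0.8, -0.5, -3.0]
gripper_width: 0.0136
```

Run:
```python
from h import *
for i in range(3): grab('side')
check(); plan([.497,-.269,.14],80.4,-1,.15)
for n in ['wrist','top']:
    im,K,T=grab(n)
    for l in ['reader_top','ball_center','pin_orange_mid','tray_handle']:
        print(n,l,[(round(r['p'],2),(np.array(r['xy'])*[512,384]).round(1)) for r in ctrl.spot_point(n,l)[:2]])
```

```text
pin pred [326.3 111.9] seen [([325, 105, 6, 12, 63], [327.2, 110.1])]
ball pred [277.  112.6] seen [([272, 109, 9, 9, 67], [276.5, 112.9])]
underside z ~ 0.0966 tray mid [ 0.4978 -0.2687]
t 19.82 p [ 0.498  -0.2689  0.1407] yaw 80.22 z [ 0.006 -0.01  -1.   ] w 0.0138 q [ -30.8   -6.2  100.8   -0.3   84.8 -111. ] F [ 0.1  0.4 -1.5]
[[[-1, 0.013, -0.003, 0.009, np.float64(-0.032)]]]
wrist reader_top [(0.53, array([264.6,  11.6]))]
wrist ball_center []
wrist pin_orange_mid [(0.61, array([262.6,   4.2]))]
wrist tray_handle [(0.26, array([375.9,  82.3]))]
top reader_top []
top ball_center []
top pin_orange_mid [(0.6, array([360.9, 187.1])), (0.28, array([154.2, 120.7]))]
top tray_handle [(0.91, array([362.9, 189.4])), (0.85, array([104., 277.]))]
```

The tray is centred and level within about 2°, 81 mm above the pad and still, with the pin and ball in place. I hand in.

Run:
```python
from h import *
ctrl.hand_in(); plan(None,0)
```

```text
the job is handed in; nothing more can be done
the job is handed in; nothing more can be done
```

I put the orange pin in the eye of the large white tray and carried the tray by its fin to the reader pad. I handed the job in at about 20 s with the gripper still holding it; no verdict is reported.

**Last checks, from the tool pose and the side camera:**
- **Position:** the tray's middle was at (0.498, -0.269), against my estimate of (0.497, -0.269) for the reader centre.
- **Height:** the underside was about 81 mm above the pad's top, and the arm held still.
- **Level:** the tilt was about 0.03 rad, worked out from how the tool's lean changed since the grasp.
- **Grip:** the finger opening was 13.7 mm on the 14 mm fin.
- **Ball:** it was seen within 1 px of where it should be.

**What disagreed or was left unsure:**
- **Pin seating:** the pin head showed 1.8 px (about 5 mm) higher than predicted at the end. The tray's tilt explains about half of that, and the rest matches the small offset seen just after the lift. I did not check seating more directly.
- **Reader position:** the network's reader points scattered by up to about 30 mm. I used the white dot I saw in both cameras, where the two agreed to 2 mm.
- **Arm drift:** the arm picked up a tool tilt of up to 2° when moving down, so I corrected its position in small steps.
- **Everything else on the desk:** I did not measure the other things again at the end. The wrist force stayed within about 3 N in all the readings I took.

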